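# Shut the scanner unit of an all-in-one printer, then hold its document cover open

### The job

The ink has been changed and a passport page is to be copied. Gently lower the printer's propped-open scanner unit, with the document cover lying flat on it, until it is fully shut; then lift the document cover alone by its front lip to about 40 degrees, leaving the scanner unit fully shut, and finish while still holding the cover there, because it falls shut when let go. Slam neither of them, and leave everything else on the table where it is.

Things in the scene. Friction and masses are not known exactly. Their poses are not given: they have to be found in the camera images.
- printer: white all-in-one printer, fixed, 372 mm wide (its y), 300 deep (its x), 140 high when shut. Origin: centre of its underside. Front (black control strip) faces its -x at x = -150 mm; hinges along its back. Fixed lower case 95 mm high, on it the scanner unit (30 mm grey slab, glass on top), on the glass the document cover (14 mm white panel): shut, its underside is at 126 mm, its top at 140
- scan_unit (a joint): opening angle of the scanner unit against the lower case, rad: 0 = fully shut (hard stop), grows as its front rises; starts propped open at 0.35 to 0.55. Stiff hinge: it stays at any angle; a push of about 1 to 5 N down on the front of the cover's top lowers it, carrying the cover along
- doc_cover (a joint): opening angle of the document cover against the scanner unit, rad: 0 = flat on the glass, grows as its front rises, 1.3 at most; about 0.70 (40 degrees) is wanted. Free hinge: the cover (about 0.4 kg) falls shut when let go; about 2 N up at the lip lifts it
- unit_hinge (a point): middle of the scanner unit's hinge axis (which runs along the printer's y), fixed in the printer at (140, 0, 95) mm from its origin; its axes are the printer's
- cover_hinge (a point): middle of the cover's hinge axis (along the printer's y), 31 mm from unit_hinge along the scanner unit's own z; moves with the scanner unit and has its axes. The cover's flat underside passes through this axis
- cover_lip (a point): middle of the front edge of the cover's lip, a grey tab 120 mm wide (printer's y) and 12 mm thick that continues the cover's underside 12 mm beyond the cover's front edge. The point is 302 mm in front of cover_hinge, 6 mm above the cover's underside; axes of the cover (x back to the hinge, z out of its top)
- notch (a point): middle of the back wall of the finger notch in the front of the scanner unit, under the lip, at half the unit's height (15 mm); axes of the unit. The notch is 150 mm wide, 14 mm deep and runs through the unit's full 30 mm: when shut, 26 mm front to back under the lip are free for a fingertip
- mug: blue mug, 82 mm across, 92 mm high; origin under its centre; leave alone
- remote: black remote control lying flat, 165 x 42 x 16 mm; origin under its centre; leave alone
- passport: dark red passport lying flat, 125 x 88 x 6 mm; origin under its centre; leave alone
- ink_carton: upright white and blue ink carton, 75 x 38 x 100 mm; origin under its centre; leave alone
- old_cartridge: used black ink cartridge with a yellow label behind the printer, 60 x 22 x 46 mm; origin under its centre; leave alone
- pen_pot: grey pot, 76 mm across, with three pens to 155 mm; origin under its centre; leave alone
- speaker: grey round wireless loudspeaker, 84 mm across, 102 mm high; origin under its centre; leave alone

How it is judged:
By the outcome, as a careful person would: the job done as asked, in the order asked, and still so for the second after the job is handed in, while the arm keeps its last pose, push and grip.
It also fails if it takes over 58 s, if anything falls off the work surface, if the arm or the gripper's body presses on something with over 40 N, if the wrist force passes 120 N, or if a joint passes its speed limit or range.

### The arm

A 7-joint arm with a two-finger parallel gripper is mounted at the origin on the work surface. World frame = base frame: x ahead of the robot, y to its left, z up, the work surface at z = 0. Lengths are in m, angles in rad, forces in N, time in s.
With the tool pointing down it reaches from about 0.425 to 0.925 m from the base axis. Payload 6.8 kg.
Tool frame: the origin (TCP) lies midway between the tips of the shut fingers; the grasp point (between the pads) lies 19 mm behind it; z points along the fingers, y is the line along which they close (so a half turn about z gives the same grasp; the last joint's range is limited). The gripper opens to 85 mm and grips with 20 to 120 N. Pads are 22 mm wide; open, the fingers measure 114 mm over their backs; the gripper's body (76 mm by 85 mm) begins 54 mm behind the grasp point. The pads swing forward as they close: fully open they stand 13 mm farther back than shut.
Start: joints at [-1.272, 0.477, 0.022, 1.555, -0.011, 1.109, -0.083], TCP at [0.267, 0.62, 0.231] pointing down, gripper open.
Joint ranges: [-2.96, 2.96], [-0.34, 2.1], [-1.41, 1.46], [0.24, 2.44], [-1.37, 4.51], [0.17, 1.92], [-2.96, 2.96]. Speed limits (rad/s): [2.39, 2.39, 3.14, 3.14, 3.14, 3.14, 3.14].

### API

Orientations are given as a rotation vector (axis times angle).
In Python, from bench import status, vision, r gives the robot as it stands. The module is installed in compiled form; this text tells all that it offers.
- The arm moves only by the shell command python3 -m handwheel 'ROWS' [OPENING] [FORCE]. ROWS is JSON, a list of rows, each an object with "dp": the shift along the tool's x, y, z in m, a list of three; "delta_rot": the turn, a rotation vector about the tool's x, y, z in rad, a list of three. In form: [{"dp": [x, y, z], "delta_rot": [rx, ry, rz]}, ...]. A call has 1 to 12 rows; each row is the pose to reach, as a shift and turn from the pose commanded when the call began, along the tool's axes at that moment; what a row does not reach only later rows make up. A row lasts 1/8 s, in which the tool goes at most 62.5 mm and 10.7 degrees, less where a joint would pass 70% of its speed; a pose out of reach is approached as far as the arm can. A call with a gripper value outside its range is refused whole. OPENING is the opening, from 0 (shut) to 1 (fully open), set as the call begins (- or left out, the last holds). The fingers move at their own pace and stop on an object; FORCE is the grip in N (left out, the last holds). Time passes only in rows, so rows that repeat a pose let the fingers close. It gives the time, the measured TCP pose, the force, the opening and the grip force at its end, in the units of the state.
- status.get_obs(): the state, without advancing time (a new reading comes with each control period).
- vision.grab_frame(name): name is "scene" or "top"; returns a dict with "img" (420x560x3 uint8, blue, green, red), "fovy" (degrees; the focal length in pixels is half the picture's height over the tangent of half this angle, whatever the lens; pixels are square), "cx", "cy" (the principal point, pixels), "world_from_camera" (4x4, takes a point from camera to world coordinates). Camera axes: x right, y up, looking along -z (the intrinsics and any distortion apply to the point x, -y, -z); pixel columns grow to the right and rows downward; lengths in m; the calibration is good to about 2 mm. A picture is of the moment at which its call begins. There is no depth.
- r.hand_in(): hands the job in; it is judged then, once.
The state is a dict: "clock": time; "joints": joint angles; "qvel": joint speeds; "tau": joint torques, N m; "tcp_pos": TCP position; "orientation": TCP orientation; "contact_force": force on the tool from outside, world axes, zero at the start; "moment": the same for the moment, N m; "grip_width": finger opening in m; "gripper_force": force on a finger pad.
Only numpy, scipy, OpenCV 4.12 (cv2) and the standard library are available. Lean on these libraries where they do the work, as an engineer would, in place of code of your own. Each camera call takes 0.05 s, during which the arm holds its last target. There are 200 camera calls.

## Working session

There is one attempt and no reset: what is moved stays moved. The work goes in short steps, Python scripts to look and compute and a shell command to move; the robot and the scene stay as the last step left them, time stands still between calls to the robot, and variables do not carry over. Pictures are saved under pics/ and viewed, at most 10 in all, crops included, and the job is handed in when it is done.

```bash
mkdir -p pics; python3 - <<'E'
from bench import status, vision, r
import cv2,json
for n in("scene","top"):
    f=vision.grab_frame(n); cv2.imwrite(f"pics/{n}0.png",f["img"])
    print(n,{k:(v.tolist() if hasattr(v,'tolist') else v) for k,v in f.items() if k!="img"})
o=status.get_obs(); print(o)
E
```

```text
scene {'fovy': 49.0533183861586, 'cx': 270.50672200873487, 'cy': 216.82806117686948, 'world_from_camera': [[0.8130352105077464, -0.47773921985079376, 0.3327746749543592, 1.043000595999299], [0.5822018243657752, 0.6709002667505509, -0.4592753724936738, -0.7089372483780978], [-0.003844760042897024, 0.5671490720175735, 0.8236061849754517, 1.2858042965369079], [0.0, 0.0, 0.0, 1.0]]}
top {'fovy': 47.539365666812515, 'cx': 282.8814902233289, 'cy': 211.7991360300249, 'world_from_camera': [[0.0025840320535448773, 0.9985200657796175, -0.05432311675350073, 0.4721902110298837], [-0.999915677744078, 0.003271347545061616, 0.012567246589479053, -0.041497475203909666], [0.012726357685826958, 0.05428606193773536, 0.9984443215820024, 1.5419929821228435], [0.0, 0.0, 0.0, 1.0]]}
{'clock': 0.1, 'joints': array([-1.272084  ,  0.47769834,  0.02236231,  1.55631925, -0.01146961,
        1.10932887, -0.08309909]), 'qvel': array([-0.00059999, -0.00070136, -0.00138623, -0.00384807, -0.00028622,
        0.00012068,  0.00015453]), 'tau': array([ 4.72494125e-03, -5.97758102e+01,  1.61397625e+00, -2.81952918e+01,
        1.29076393e-02,  5.03172589e-03, -8.23435357e-06]), 'tcp_pos': array([0.26690779, 0.61941714, 0.23045023]), 'orientation': array([-6.34559329e-01, -3.07665772e+00,  2.53797508e-03]), 'contact_force': array([ 0.11168283, -0.14522063,  0.07130565]), 'moment': array([ 0.02748682, -0.02922073,  0.06311407]), 'gripper_force': 0.0, 'grip_width': 0.08571839987880023}
```

View pics/scene0.png

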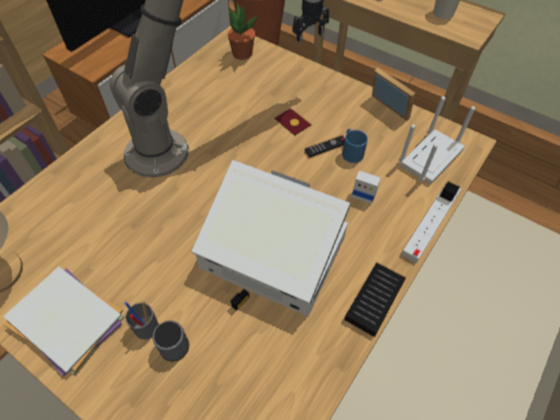

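View pics/top0.png

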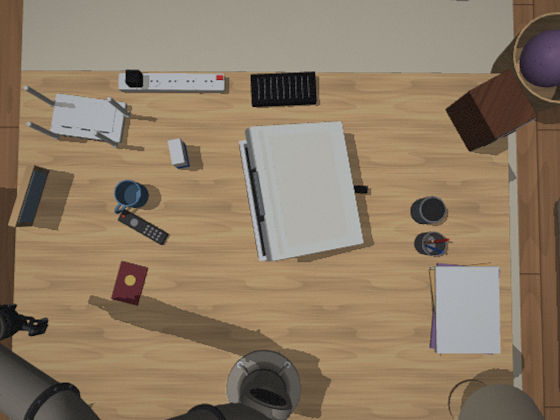

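The scene view shows the propped printer around (270,235). In the top view it is around (305,190), with its front (lip and strip) facing left, world +y, and the hinge at the right near column 355. I'll enlarge both to pick out corners.

```bash
python3 - <<'E'
import cv2,numpy as np
a=cv2.imread("pics/top0.png")[105:275,225:385]; b=cv2.imread("pics/scene0.png")[150:320,185:360]
a=cv2.resize(a,None,fx=3.5,fy=3.5,interpolation=cv2.INTER_CUBIC)
cv2.imwrite("pics/topc.png",a)
b=cv2.resize(b,None,fx=3.5,fy=3.5,interpolation=cv2.INTER_CUBIC)
cv2.imwrite("pics/scenec.png",b)
E
```

```text
(no output)
```

View pics/topc.png

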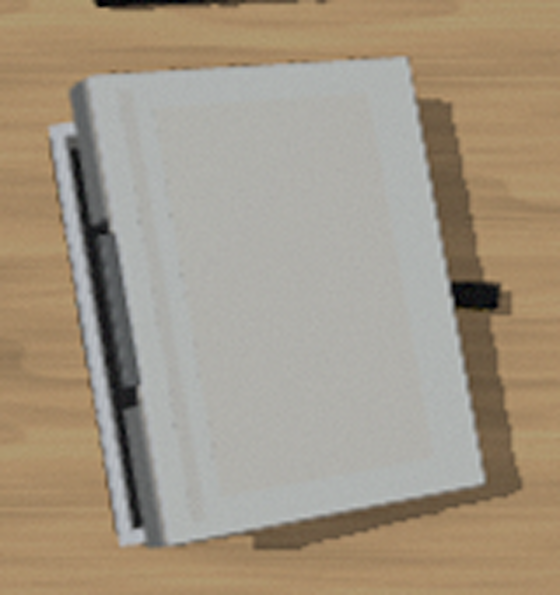

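View pics/scenec.png

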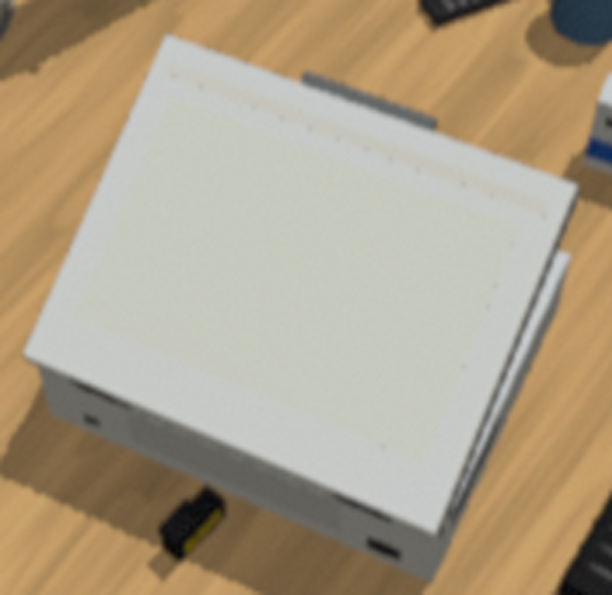

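The top crop shows the cover-top corners at front (92,78) and (163,545), back (409,57) and (484,484). The lip shows grey at about (100-135, 235-388). In the scene crop the matching corners are front (577,185) and (168,36), back (437,530) and (25,355). Next I'll triangulate them.

```bash
cat > h.py <<'E'
import numpy as np
from bench import status, vision
from scipy.spatial.transform import Rotation as R
def ray(f,u,v):
    fl=210/np.tan(np.radians(f["fovy"]/2)); M=f["world_from_camera"]
    d=M[:3,:3]@np.array([(u-f["cx"])/fl,-(v-f["cy"])/fl,-1]); return M[:3,3],d/np.linalg.norm(d)
def tri(a,b):
    (o1,d1),(o2,d2)=a,b
    s=np.linalg.lstsq(np.c_[d1,-d2],o2-o1,rcond=None)[0]
    p,q=o1+s[0]*d1,o2+s[1]*d2; return (p+q)/2,np.linalg.norm(p-q)
E
python3 - <<'E'
from h import *
ft=vision.grab_frame("top");fs=vision.grab_frame("scene")
c=lambda p,o:[(p[0]+.5)/3.5-.5+o[0],(p[1]+.5)/3.5-.5+o[1]]
T=[(92,78),(163,545),(409,57),(484,484)];S=[(577,185),(168,36),(437,530),(25,355)]
P=[]
for t,s in zip(T,S):
    p,e=tri(ray(ft,*c(t,(225,105))),ray(fs,*c(s,(185,150)))); P.append(p);print(p.round(4),round(e,4))
P=np.array(P)
n=lambda i,j:np.linalg.norm(P[i]-P[j])
print(n(0,1),n(2,3),n(0,2),n(1,3))
y=(P[0]-P[1])+(P[2]-P[3]); x=(P[2]-P[0])+(P[3]-P[1])
print("y yaw",np.degrees(np.arctan2(-y[0],y[1])),"x",x/2,"yaw",np.degrees(np.arctan2(x[1],x[0])),"tilt",np.arctan2(-x[2],np.hypot(*x[:2])))
f=(P[0]+P[1])/2;b=(P[2]+P[3])/2;print(f,b)
E
```

```text
[0.7755 0.0313 0.2545] 0.004
[ 0.4107 -0.0269  0.247 ] 0.0009
[ 0.8228 -0.2324  0.1365] 0.0042
[ 0.4585 -0.2957  0.1292] 0.003
0.36949286602947995 0.36983477683603233 0.2927205179416308 0.29741192429233554
y yaw -80.54066126552439 x [ 0.04758916 -0.26623995 -0.11795896] yaw -79.86566985065416 tilt 0.41127045160757
[0.59309503 0.00218547 0.25079454] [ 0.64068419 -0.26405447  0.13283558]
```

```bash
cat >> h.py <<'E'
yaw=np.radians(-80.2); px=np.array([np.cos(yaw),np.sin(yaw),0]); H=np.array([.6355,-.240,.095]); Z=np.array([0,0,1.])
def lip(u,c,fwd=.302,up=.006):   # world point on the cover, unit angle u, cover angle c
    ch=H+.031*(np.cos(u)*Z+np.sin(u)*px); a=u+c
    return ch+fwd*(-np.cos(a)*px+np.sin(a)*Z)+up*(np.cos(a)*Z+np.sin(a)*px)
def ori(phi,s=-1):               # tool z to the hinge, pitched down phi; tool y = s*up
    z=np.cos(phi)*px-np.sin(phi)*Z; y=s*(np.sin(phi)*px+np.cos(phi)*Z)
    return np.c_[np.cross(y,z),y,z]
def rel(p,Rt,ref=None):          # dp, delta_rot from the pose ref (or measured)
    o=status.get_obs(); p0,R0=(o["tcp_pos"],R.from_rotvec(o["orientation"]).as_matrix()) if ref is None else ref
    return (R0.T@(p-p0)).round(4),R.from_matrix(R0.T@Rt).as_rotvec().round(4)
E
python3 - <<'E'
from h import *
print(lip(.41,0),lip(0,0),lip(0,.7))
for s in(1,-1):
    Rt=ori(.41,s); print(s,rel(lip(.41,0)-.10*Rt[:,2],Rt))
E
```

```text
[0.59086733 0.01839557 0.24931349] [0.58409673 0.05759319 0.132     ] [ 0.59684252 -0.01619708  0.32514279]
1 (array([-0.4853, -0.3472, -0.058 ]), array([-0.4283, -1.4387,  2.1967]))
-1 (array([-0.4853, -0.3472, -0.058 ]), array([ 1.1257, -0.3351, -0.5106]))
```

```bash
python3 -m handwheel '[{"dp":[-0.04,-0.03,-0.01],"delta_rot":[0.1,-0.03,-0.05]},{"dp":[-0.08,-0.06,-0.02],"delta_rot":[0.2,-0.06,-0.09]},{"dp":[-0.12,-0.09,-0.03],"delta_rot":[0.3,-0.09,-0.14]},{"dp":[-0.16,-0.12,-0.04],"delta_rot":[0.4,-0.12,-0.18]},{"dp":[-0.2,-0.15,-0.05],"delta_rot":[0.5,-0.15,-0.23]},{"dp":[-0.24,-0.18,-0.05],"delta_rot":[0.6,-0.18,-0.27]},{"dp":[-0.24,-0.18,-0.05],"delta_rot":[0.6,-0.18,-0.27]}]' 0.33
python3 - <<'E'
from h import *
print(status.get_obs()["joints"].round(3))
Rt=ori(.41,-1); print(rel(lip(.41,0)-.10*Rt[:,2],Rt))
E
```

```text
clock: 1.08
tcp_pos: [0.4177, 0.3567, 0.2805]
orientation: [0.194, 2.932, -0.952]
contact_force: [0.6, 1.1, -0.0]
grip_width: 0.0286
gripper_force: 0.0
[-1.095  0.51   0.116  1.541  0.289  1.623  0.397]
(array([-0.1823, -0.1826,  0.1406]), array([ 0.5218, -0.1596, -0.2436]))
```

```bash
python3 -m handwheel '[{"dp":[-0.03,-0.03,0.02],"delta_rot":[0.08,-0.03,-0.04]},{"dp":[-0.06,-0.06,0.05],"delta_rot":[0.17,-0.05,-0.08]},{"dp":[-0.09,-0.09,0.07],"delta_rot":[0.26,-0.08,-0.12]},{"dp":[-0.12,-0.12,0.09],"delta_rot":[0.35,-0.11,-0.16]},{"dp":[-0.15,-0.15,0.12],"delta_rot":[0.43,-0.13,-0.2]},{"dp":[-0.18,-0.18,0.14],"delta_rot":[0.52,-0.16,-0.24]},{"dp":[-0.18,-0.18,0.14],"delta_rot":[0.52,-0.16,-0.24]},{"dp":[-0.18,-0.18,0.14],"delta_rot":[0.52,-0.16,-0.24]}]'
python3 - <<'E'
from h import *
import cv2
print(status.get_obs()["joints"].round(3))
Rt=ori(.41,-1); print(rel(lip(.41,0)-.10*Rt[:,2],Rt))
a=vision.grab_frame("scene")["img"]; b=vision.grab_frame("top")["img"]
cv2.imwrite("pics/p1.png",cv2.resize(np.hstack([a[20:320,130:430],b[80:380,130:430]]),None,fx=1.33,fy=1.33))
E
```

```text
clock: 2.08
tcp_pos: [0.5727, 0.1166, 0.2873]
orientation: [-0.219, 2.545, -1.654]
contact_force: [-0.2, 0.9, 0.1]
grip_width: 0.0284
gripper_force: 0.0
[-0.932  0.613  0.241  1.709  0.793  1.587  0.739]
(array([-0.0012, -0.005 ,  0.0066]), array([ 0.0078,  0.0048, -0.0027]))
```

View pics/p1.png

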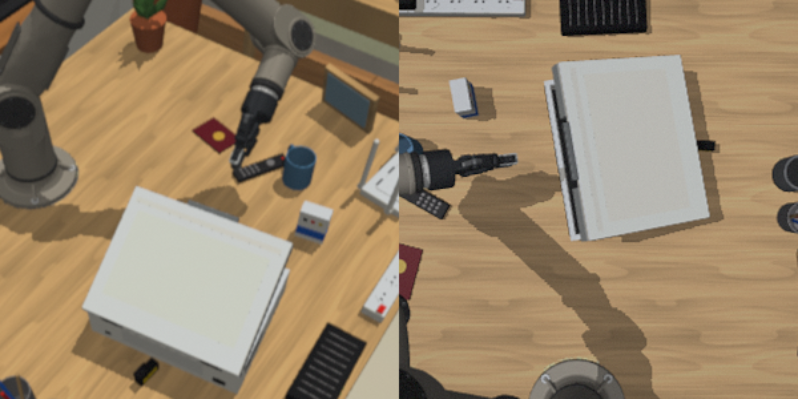

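The picture shows the gripper in front of the lip, level with it and aligned, with its tip at (515,158) in the right half. Now I'll straddle the lip.

```bash
python3 -m handwheel '[{"dp":[-0.001,-0.005,0.02],"delta_rot":[0.008,0.005,-0.003]},{"dp":[-0.001,-0.005,0.045],"delta_rot":[0.008,0.005,-0.003]},{"dp":[-0.001,-0.005,0.07],"delta_rot":[0.008,0.005,-0.003]},{"dp":[-0.001,-0.005,0.09],"delta_rot":[0.008,0.005,-0.003]},{"dp":[-0.001,-0.005,0.105],"delta_rot":[0.008,0.005,-0.003]},{"dp":[-0.001,-0.005,0.115],"delta_rot":[0.008,0.005,-0.003]},{"dp":[-0.001,-0.005,0.122],"delta_rot":[0.008,0.005,-0.003]},{"dp":[-0.001,-0.005,0.122],"delta_rot":[0.008,0.005,-0.003]}]'
python3 - <<'E'
from h import *
import cv2
o=status.get_obs();print(o["joints"].round(3),o["contact_force"])
Rt=ori(.41,-1); print(rel(lip(.41,0),Rt))
a=vision.grab_frame("scene")["img"]; b=vision.grab_frame("top")["img"]
cv2.imwrite("pics/p2.png",cv2.resize(np.hstack([a[120:240,220:360],b[120:240,180:320]]),None,fx=2.8,fy=2.8,interpolation=cv2.INTER_CUBIC))
E
```

```text
clock: 3.18
tcp_pos: [0.5937, 0.0032, 0.2429]
orientation: [-0.217, 2.541, -1.671]
contact_force: [-0.4, -0.2, -0.3]
grip_width: 0.0285
gripper_force: 0.0
[-0.813  0.627  0.284  1.842  0.89   1.396  0.703] [-0.40757312 -0.22442914 -0.28861043]
(array([ 0.0002,  0.0002, -0.0167]), array([-0.0025, -0.0014,  0.0003]))
```

View pics/p2.png

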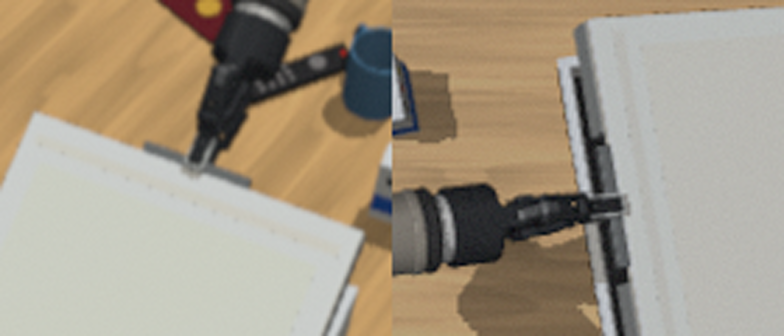

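The lip is straddled: the upper finger is over the lip at about (610,203) in the top view and the other finger is hidden beneath it. I'll work out the lowering arc.

```bash
cat >> h.py <<'E'
def pose(u,c,phi,drop,pen=.0165):
    Rt=ori(phi); a=u+c
    return lip(u,c)+pen*(np.cos(a)*px-np.sin(a)*Z)-drop*(np.cos(a)*Z+np.sin(a)*px),Rt
E
python3 - <<'E'
from h import *
for u in(.41,.37,.33,.29,.25,.21,.17,.13,.09,.05,.0):
    print(u,*rel(*pose(u,0,max(u,.17),.008)))
E
```

```text
0.41 [0.0005 0.0081 0.0005] [-0.002  -0.0004  0.0003]
0.37 [ 0.0005  0.0195 -0.0005] [ 0.038  -0.0004  0.0003]
0.33 [ 0.0005  0.031  -0.0009] [ 0.078  -0.0004  0.0003]
0.29 [ 0.0005  0.0424 -0.001 ] [ 0.118  -0.0004  0.0003]
0.25 [ 0.0005  0.0539 -0.0006] [ 0.158  -0.0004  0.0004]
0.21 [0.0005 0.0654 0.0003] [ 0.198  -0.0004  0.0004]
0.17 [0.0005 0.0768 0.0017] [ 0.238  -0.0004  0.0004]
0.13 [0.0005 0.0881 0.0034] [ 0.238  -0.0004  0.0004]
0.09 [0.0005 0.0994 0.0057] [ 0.238  -0.0004  0.0004]
0.05 [0.0005 0.1105 0.0084] [ 0.238  -0.0004  0.0004]
0.0 [0.0005 0.1243 0.0124] [ 0.238  -0.0004  0.0004]
```

```bash
python3 -m handwheel '[{"dp":[0,0.003,0],"delta_rot":[0,0,0]},{"dp":[0,0.006,0],"delta_rot":[0,0,0]},{"dp":[0,0.008,0],"delta_rot":[0.005,0,0]},{"dp":[0,0.011,0],"delta_rot":[0.01,0,0]},{"dp":[0,0.014,0],"delta_rot":[0.02,0,0]},{"dp":[0,0.017,0],"delta_rot":[0.03,0,0]},{"dp":[0,0.02,0],"delta_rot":[0.04,0,0]},{"dp":[0,0.023,0],"delta_rot":[0.05,0,0]},{"dp":[0,0.026,-0.001],"delta_rot":[0.06,0,0]},{"dp":[0,0.03,-0.001],"delta_rot":[0.075,0,0]},{"dp":[0,0.034,-0.001],"delta_rot":[0.09,0,0]},{"dp":[0,0.038,-0.001],"delta_rot":[0.105,0,0]}]'
python3 - <<'E'
from h import *
print(status.get_obs()["contact_force"])
for u in(.29,.25,.21,.17,.13,.09,.05,.0):
    print(u,*rel(*pose(u,0,max(u,.17),.008)))
E
```

```text
clock: 4.78
tcp_pos: [0.5907, 0.0189, 0.2081]
orientation: [-0.209, 2.444, -1.8]
contact_force: [-0.3, -1.4, 1.9]
grip_width: 0.0281
gripper_force: 1.0
[-0.25163666 -1.38299402  1.85117706]
0.29 [-0.0001  0.0043 -0.0013] [ 0.0113 -0.0018  0.0007]
0.25 [-0.0001  0.0157 -0.0021] [ 0.0513 -0.0018  0.0007]
0.21 [-0.0001  0.0272 -0.0025] [ 0.0913 -0.0018  0.0008]
0.17 [-0.0001  0.0387 -0.0023] [ 0.1313 -0.0018  0.0008]
0.13 [-0.0001  0.0501 -0.0018] [ 0.1313 -0.0018  0.0008]
0.09 [-0.0001  0.0615 -0.0007] [ 0.1313 -0.0018  0.0008]
0.05 [-0.0001  0.0729  0.0008] [ 0.1313 -0.0018  0.0008]
0.0 [-0.0001  0.0871  0.0033] [ 0.1313 -0.0018  0.0008]
```

```bash
python3 -m handwheel '[{"dp":[0,0.004,-0.001],"delta_rot":[0.011,0,0]},{"dp":[0,0.009,-0.001],"delta_rot":[0.027,0,0]},{"dp":[0,0.014,-0.002],"delta_rot":[0.045,0,0]},{"dp":[0,0.019,-0.002],"delta_rot":[0.062,0,0]},{"dp":[0,0.024,-0.002],"delta_rot":[0.08,0,0]},{"dp":[0,0.029,-0.002],"delta_rot":[0.097,0,0]},{"dp":[0,0.034,-0.002],"delta_rot":[0.115,0,0]},{"dp":[0,0.039,-0.002],"delta_rot":[0.131,0,0]},{"dp":[0,0.044,-0.002],"delta_rot":[0.131,0,0]},{"dp":[0,0.049,-0.002],"delta_rot":[0.131,0,0]},{"dp":[0,0.053,-0.002],"delta_rot":[0.131,0,0]},{"dp":[0,0.057,-0.001],"delta_rot":[0.131,0,0]}]'
python3 - <<'E'
from h import *
print(status.get_obs()["contact_force"])
for u in(.09,.05,.03,.0):
    print(u,*rel(*pose(u,0,max(u,.17),.008)))
E
```

```text
clock: 6.28
tcp_pos: [0.588, 0.0369, 0.1542]
orientation: [-0.198, 2.315, -1.948]
contact_force: [-0.7, 0.5, 3.4]
grip_width: 0.0276
gripper_force: 1.1
[-0.67559426  0.52305462  3.36357733]
0.09 [0.0003 0.0048 0.    ] [ 0.0019 -0.0011  0.0003]
0.05 [0.0003 0.0162 0.    ] [ 0.0019 -0.0011  0.0003]
0.03 [0.0003 0.022  0.0002] [ 0.0019 -0.0011  0.0003]
0.0 [0.0003 0.0306 0.0007] [ 0.0019 -0.0011  0.0003]
```

```bash
python3 -m handwheel '[{"dp":[0,-0.001,0],"delta_rot":[0,0,0]},{"dp":[0,0.001,0],"delta_rot":[0,0,0]},{"dp":[0,0.004,0],"delta_rot":[0,0,0]},{"dp":[0,0.007,0],"delta_rot":[0,0,0]},{"dp":[0,0.01,0],"delta_rot":[0,0,0]},{"dp":[0,0.012,0],"delta_rot":[0,0,0]},{"dp":[0,0.014,0],"delta_rot":[0,0,0]},{"dp":[0,0.016,0],"delta_rot":[0,0,0]},{"dp":[0,0.018,0],"delta_rot":[0,0,0]},{"dp":[0,0.02,0],"delta_rot":[0,0,0]},{"dp":[0,0.022,0],"delta_rot":[0,0,0]},{"dp":[0,0.023,0],"delta_rot":[0,0,0]}]' 0.27
python3 - <<'E'
from h import *
print(rel(*pose(0,0,.17,.0055)))
E
```

```text
clock: 7.78
tcp_pos: [0.5873, 0.0407, 0.1316]
orientation: [-0.198, 2.315, -1.949]
contact_force: [-0.8, 1.1, 1.8]
grip_width: 0.0231
gripper_force: 1.0
(array([0.0002, 0.0051, 0.0002]), array([ 0.0016, -0.001 ,  0.0006]))
```

```bash
python3 -m handwheel '[{"dp":[0,0.0015,0],"delta_rot":[0,0,0]},{"dp":[0,0.003,0],"delta_rot":[0,0,0]},{"dp":[0,0.004,0],"delta_rot":[0,0,0]},{"dp":[0,0.005,0],"delta_rot":[0,0,0]}]'
python3 -m handwheel '[{"dp":[0,0.001,0],"delta_rot":[0,0,0]},{"dp":[0,0.002,0],"delta_rot":[0,0,0]}]'
python3 -m handwheel '[{"dp":[0,0.001,0],"delta_rot":[0,0,0]},{"dp":[0,0.002,0],"delta_rot":[0,0,0]}]'
```

```text
clock: 8.28
tcp_pos: [0.5872, 0.0412, 0.1282]
orientation: [-0.196, 2.312, -1.952]
contact_force: [-0.2, 2.8, 10.0]
grip_width: 0.0228
gripper_force: 4.7
clock: 8.52
tcp_pos: [0.5873, 0.0412, 0.128]
orientation: [-0.194, 2.309, -1.955]
contact_force: [-2.3, 4.4, 15.4]
grip_width: 0.0228
gripper_force: 7.8
clock: 8.78
tcp_pos: [0.5873, 0.0412, 0.1278]
orientation: [-0.191, 2.305, -1.959]
contact_force: [-3.4, 4.8, 22.8]
grip_width: 0.0231
gripper_force: 11.0
```

The force climbs with no further travel, so the unit is on its stop. I'll relax and check.

```bash
python3 -m handwheel '[{"dp":[0,-0.002,0],"delta_rot":[0,0,0]},{"dp":[0,-0.004,0],"delta_rot":[0,0,0]},{"dp":[0,-0.006,0],"delta_rot":[0,0,0]},{"dp":[0,-0.007,0],"delta_rot":[0,0,0]}]'
python3 - <<'E'
from h import *
import cv2
for c in(.0,.1,.2,.3,.4,.5,.6,.7): print(c,*rel(*pose(0,c,.17+c*.8,-.0055)))
a=vision.grab_frame("scene")["img"]; b=vision.grab_frame("top")["img"]
cv2.imwrite("pics/p3.png",cv2.resize(np.hstack([a[130:320,190:350],b[105:295,210:370]]),None,fx=2.5,fy=2.5,interpolation=cv2.INTER_CUBIC))
E
```

```text
clock: 9.28
tcp_pos: [0.5869, 0.0408, 0.1293]
orientation: [-0.198, 2.317, -1.948]
contact_force: [-0.4, 0.0, -0.2]
grip_width: 0.023
gripper_force: 0.0
0.0 [-0.     -0.008  -0.0019] [ 0.0025 -0.0014  0.001 ]
0.1 [-0.     -0.0365 -0.0043] [-0.0775 -0.0015  0.001 ]
0.2 [ 0.     -0.065  -0.0038] [-0.1575 -0.0015  0.0009]
0.3 [ 0.     -0.0934 -0.0004] [-0.2375 -0.0015  0.0009]
0.4 [ 1.000e-04 -1.213e-01  5.800e-03] [-0.3175 -0.0016  0.0008]
0.5 [ 1.000e-04 -1.484e-01  1.470e-02] [-0.3975 -0.0016  0.0007]
0.6 [ 1.000e-04 -1.745e-01  2.630e-02] [-0.4775 -0.0016  0.0007]
0.7 [ 1.000e-04 -1.993e-01  4.040e-02] [-0.5575 -0.0017  0.0006]
```

View pics/p3.png

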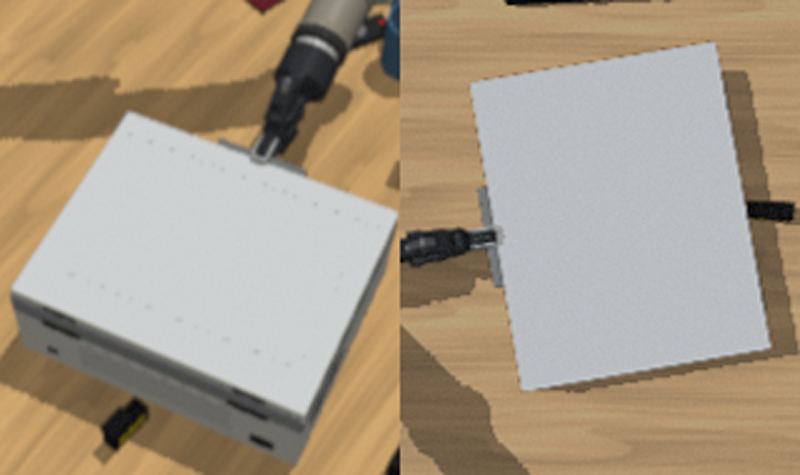

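The picture shows the unit and cover fully shut, with no side gap and the lip at (490,235) held between the fingers. Now I'll lift.

```bash
python3 -m handwheel '[{"dp":[0,-0.003,-0.001],"delta_rot":[0,0,0]},{"dp":[0,-0.006,-0.001],"delta_rot":[0,0,0]},{"dp":[0,-0.009,-0.002],"delta_rot":[0,0,0]},{"dp":[0,-0.014,-0.002],"delta_rot":[-0.015,0,0]},{"dp":[0,-0.02,-0.003],"delta_rot":[-0.03,0,0]},{"dp":[0,-0.026,-0.004],"delta_rot":[-0.05,0,0]},{"dp":[0,-0.032,-0.004],"delta_rot":[-0.065,0,0]},{"dp":[0,-0.038,-0.004],"delta_rot":[-0.08,0,0]},{"dp":[0,-0.044,-0.004],"delta_rot":[-0.1,0,0]},{"dp":[0,-0.05,-0.004],"delta_rot":[-0.115,0,0]},{"dp":[0,-0.055,-0.004],"delta_rot":[-0.13,0,0]},{"dp":[0,-0.06,-0.004],"delta_rot":[-0.145,0,0]}]'
python3 - <<'E'
from h import *
for c in(.2,.3,.4,.5,.6,.7): print(c,*rel(*pose(0,c,.17+c*.8,-.0055)))
E
```

```text
clock: 10.88
tcp_pos: [0.5884, 0.0346, 0.1899]
orientation: [-0.21, 2.458, -1.78]
contact_force: [0.0, 0.5, -2.1]
grip_width: 0.0231
gripper_force: 0.9
0.2 [ 0.0003 -0.0042 -0.0002] [-0.0126 -0.0011  0.0003]
0.3 [ 0.0003 -0.0328 -0.001 ] [-0.0926 -0.0012  0.0003]
0.4 [ 0.0003 -0.0612  0.0011] [-0.1726 -0.0012  0.0002]
0.5 [ 0.0003 -0.0894  0.006 ] [-2.526e-01 -1.200e-03  2.000e-04]
0.6 [ 0.0003 -0.1169  0.0137] [-3.326e-01 -1.200e-03  1.000e-04]
0.7 [ 0.0003 -0.1435  0.0241] [-4.126e-01 -1.200e-03  1.000e-04]
```

```bash
python3 -m handwheel '[{"dp":[0,-0.005,0],"delta_rot":[-0.015,0,0]},{"dp":[0,-0.011,0],"delta_rot":[-0.03,0,0]},{"dp":[0,-0.017,0],"delta_rot":[-0.05,0,0]},{"dp":[0,-0.023,-0.001],"delta_rot":[-0.065,0,0]},{"dp":[0,-0.029,-0.001],"delta_rot":[-0.08,0,0]},{"dp":[0,-0.035,-0.001],"delta_rot":[-0.1,0,0]},{"dp":[0,-0.042,0],"delta_rot":[-0.12,0,0]},{"dp":[0,-0.049,0],"delta_rot":[-0.14,0,0]},{"dp":[0,-0.056,0.001],"delta_rot":[-0.16,0,0]},{"dp":[0,-0.062,0.001],"delta_rot":[-0.175,0,0]},{"dp":[0,-0.068,0.002],"delta_rot":[-0.19,0,0]},{"dp":[0,-0.073,0.003],"delta_rot":[-0.205,0,0]}]'
python3 - <<'E'
from h import *
for c in(.45,.5,.55,.6,.65,.7,.72): print(c,*rel(*pose(0,c,.17+c*.8,-.0055)))
E
```

```text
clock: 12.38
tcp_pos: [0.5926, 0.0097, 0.2582]
orientation: [-0.226, 2.64, -1.526]
contact_force: [-0.6, 1.8, -1.1]
grip_width: 0.0231
gripper_force: 0.9
0.45 [ 0.0002 -0.0026 -0.0001] [-0.0072 -0.0011  0.0003]
0.5 [ 0.0002 -0.0169 -0.0002] [-0.0472 -0.0011  0.0003]
0.55 [ 0.0002 -0.0312  0.0004] [-0.0872 -0.0011  0.0002]
0.6 [ 0.0002 -0.0454  0.0018] [-0.1272 -0.0011  0.0002]
0.65 [ 0.0002 -0.0595  0.0038] [-0.1672 -0.0011  0.0002]
0.7 [ 0.0002 -0.0735  0.0065] [-2.072e-01 -1.100e-03  2.000e-04]
0.72 [ 0.0002 -0.0791  0.0078] [-2.232e-01 -1.100e-03  2.000e-04]
```

```bash
python3 -m handwheel '[{"dp":[0,-0.006,0],"delta_rot":[-0.017,0,0]},{"dp":[0,-0.013,0],"delta_rot":[-0.037,0,0]},{"dp":[0,-0.02,0],"delta_rot":[-0.055,0,0]},{"dp":[0,-0.027,0],"delta_rot":[-0.075,0,0]},{"dp":[0,-0.034,0.001],"delta_rot":[-0.095,0,0]},{"dp":[0,-0.041,0.001],"delta_rot":[-0.115,0,0]},{"dp":[0,-0.048,0.002],"delta_rot":[-0.135,0,0]},{"dp":[0,-0.055,0.003],"delta_rot":[-0.155,0,0]},{"dp":[0,-0.061,0.004],"delta_rot":[-0.17,0,0]},{"dp":[0,-0.067,0.005],"delta_rot":[-0.19,0,0]},{"dp":[0,-0.072,0.006],"delta_rot":[-0.205,0,0]},{"dp":[0,-0.074,0.006],"delta_rot":[-0.207,0,0]}]'
python3 - <<'E'
from h import *
import cv2
for c in(.68,.7,): print(c,*rel(*pose(0,c,.17+c*.8,-.0055)))
a=vision.grab_frame("scene")["img"]; b=vision.grab_frame("top")["img"]
cv2.imwrite("pics/p4.png",cv2.resize(np.hstack([a[120:320,180:350],b[95:295,210:380]]),None,fx=2.35,fy=2.35,interpolation=cv2.INTER_CUBIC))
E
```

```text
clock: 13.88
tcp_pos: [0.5998, -0.0326, 0.3196]
orientation: [-0.237, 2.796, -1.252]
contact_force: [0.2, 0.8, -1.4]
grip_width: 0.0227
gripper_force: 0.7
0.68 [0.0002 0.0067 0.0002] [ 0.0149 -0.0016 -0.0012]
0.7 [0.0001 0.001  0.0002] [-0.0011 -0.0016 -0.0012]
```

View pics/p4.png

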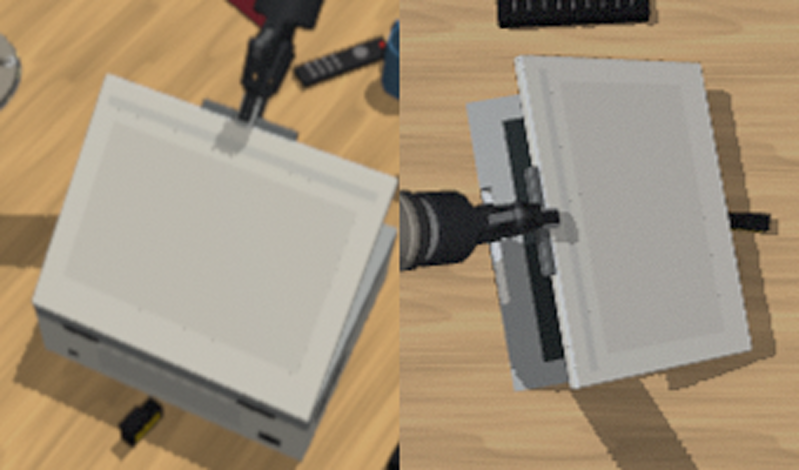

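The cover is up and the dark glass shows, with the scanner unit lying flat: its front edge runs from (467,103) to (515,390). I'll clamp the lip gently for a secure hold, then check both angles.

```bash
python3 -m handwheel '[{"dp":[0,0.001,0],"delta_rot":[0,0,0]},{"dp":[0,0.003,0],"delta_rot":[0,0,0]},{"dp":[0,0.005,0],"delta_rot":[0.005,0,0]},{"dp":[0,0.005,0],"delta_rot":[0.01,0,0]},{"dp":[0,0.005,0],"delta_rot":[0.01,0,0]},{"dp":[0,0.005,0],"delta_rot":[0.01,0,0]}]' 0.1 20
python3 - <<'E'
from h import *
import cv2
o=status.get_obs();print(o["contact_force"],o["moment"])
def proj(f,p):
    M=np.linalg.inv(f["world_from_camera"]);q=M[:3,:3]@p+M[:3,3];fl=210/np.tan(np.radians(f["fovy"]/2))
    return f["cx"]-fl*q[0]/q[2],f["cy"]+fl*q[1]/q[2]
py=np.array([-px[1],px[0],0]); f=vision.grab_frame("top"); b=f["img"]
im=cv2.resize(b[95:295,210:380],None,fx=3,fy=3,interpolation=cv2.INTER_CUBIC)
def m(p,col):
    u,v=proj(f,p);q=(int((u-210+.5)*3-.5),int((v-95+.5)*3-.5));cv2.circle(im,q,4,col,1);return q
for u,col in((0,(0,0,255)),(.06,(0,255,0))):
    print("unit",u,[m(H+s*.186*py+.290*(-np.cos(u)*px+np.sin(u)*Z)+.030*Z,col) for s in(1,-1)])
for c,col in((.65,(0,255,255)),(.70,(255,0,0)),(.75,(255,0,255))): print("cover",c,[m(lip(0,c,.290,.014)+s*.186*py,col) for s in(1,-1)])
cv2.imwrite("pics/p5.png",im)
E
```

```text
clock: 14.72
tcp_pos: [0.5992, -0.0286, 0.3154]
orientation: [-0.238, 2.789, -1.266]
contact_force: [-1.5, 0.7, 1.2]
grip_width: 0.0133
gripper_force: 22.4
[-1.48262259  0.69360585  1.20558157] [ 0.53166751  0.28064144 -0.15785204]
unit 0 [(83, 130), (144, 499)]
unit 0.06 [(82, 127), (144, 500)]
cover 0.65 [(142, 73), (214, 496)]
cover 0.7 [(152, 68), (225, 495)]
cover 0.75 [(164, 63), (237, 494)]
```

View pics/p5.png

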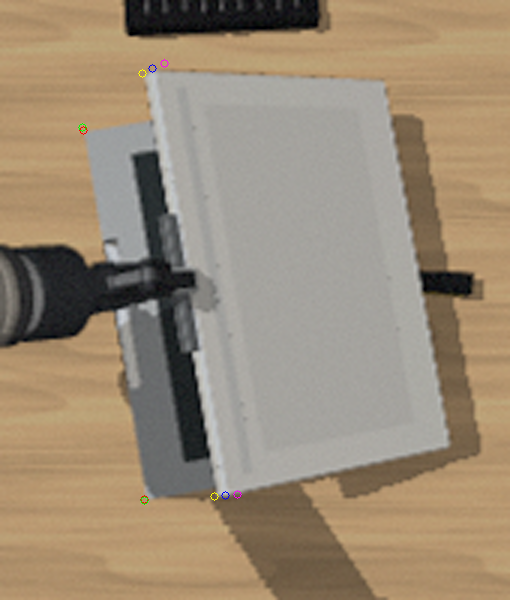

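The cover sits at about 0.69-0.70 rad: its front corners are at (150,72) and (219,494), between the 0.65 and 0.75 marks. The lip is gripped. The top view barely shows the unit's angle, so I'll check that in the scene view.

```bash
python3 - <<'E'
from h import *
import cv2
py=np.array([-px[1],px[0],0]); f=vision.grab_frame("scene"); b=f["img"]
im=cv2.resize(b[200:320,270:370],None,fx=5,fy=5,interpolation=cv2.INTER_CUBIC)
M=np.linalg.inv(f["world_from_camera"]);fl=210/np.tan(np.radians(f["fovy"]/2))
for u,col in((0,(0,0,255)),(.03,(0,255,0)),(.06,(255,0,0))):
  for k in(.290,.2,.1):
    p=H+.186*py+k*(-np.cos(u)*px+np.sin(u)*Z)+.030*(np.cos(u)*Z+np.sin(u)*px)
    q=M[:3,:3]@p+M[:3,3];U,V=f["cx"]-fl*q[0]/q[2],f["cy"]+fl*q[1]/q[2]
    c=(int((U-270+.5)*5),int((V-200+.5)*5));print(u,k,c);cv2.circle(im,c,3,col,1)
cv2.imwrite("pics/p6.png",im)
E
```

```text
0 0.29 (396, 86)
0 0.2 (343, 199)
0 0.1 (280, 334)
0.03 0.29 (398, 79)
0.03 0.2 (344, 195)
0.03 0.1 (280, 333)
0.06 0.29 (399, 73)
0.06 0.2 (345, 191)
0.06 0.1 (280, 332)
```

View pics/p6.png

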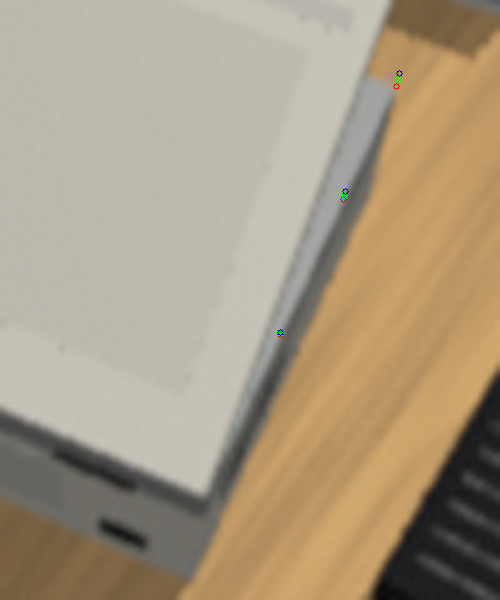

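The unit's front corner appears at (394,87), which matches the fully shut prediction of (396,86). I'll hand in.

```bash
python3 -c "
from bench import r
print(r.hand_in())"
```

```text
the job is handed in; nothing more can be done
None
```

The job is handed in: the scanner unit was lowered gently until fully shut, and the gripper still holds the document cover by its lip at about 0.70 rad (40 degrees), with the unit checked shut in the camera view.

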